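# Sort washing-machine bushes with a stepped plug gauge

## Robot

A 6-joint arm with a two-finger parallel gripper is mounted at the origin on a cart in front of the work surface, level with it; the furniture and walls round the work are solid. World frame = base frame: x ahead of the robot, y to its left, z up, the work surface at z = 0. Lengths are in m, angles in degrees, forces in N, time in s.
With the tool pointing down it reaches from about 0.35 to 0.975 m from the base axis. Payload 17.4 kg.
Tool frame: the origin (TCP) lies at the very end of the fingers, on their centre line; the grasp point (between the pads) lies grip_depth behind it (grip_depth is the distance from the TCP to the grasp point, in m); z points along the fingers, y is the line along which they close (so a half turn about z gives the same grasp; the last joint's range is limited). The gripper opens to 85 mm and grips with 20 to 120 N. Pads are 22 mm wide; open, the fingers measure 114 mm over their backs; the gripper's body (76 mm by 85 mm) begins 54 mm behind the grasp point. The pads swing forward as they close: fully open they stand 13 mm farther back than shut.
Start: joints at [-72.239, 6.646, 82.598, -0, 90.757, -2.166], TCP at [0.23, -0.635, 0.231] pointing down, gripper open.
Joint ranges: [-162.19, 162.19], [-47.58, 125.68], [4.15, 143.07], [-65.23, 245.23], [0.69, 171.88], [-170.13, 170.13]. Speed limits (degrees/s): [108.29, 108.29, 127.2, 180, 180, 180].

## Interface

Orientations are given as a 3x3 rotation matrix whose columns are the frame's x, y, z axes.
In Python, from station import sense, get_image, camera_info, sign_off, grip_depth gives the robot as it stands.
- The arm moves only by the shell command python3 -m creep 'ROWS'. ROWS is JSON, a list of rows, each an object of numbers: "tx", "ty", "tz": the shift along the world's x, y, z normalised to -1 to 1, where 1 is 0.15 m; "wx", "wy", "wz": the turn, a rotation vector about the world's x, y, z normalised to -1 to 1, where 1 is 30 degrees; "jaw": the closure, from -1 (fully open) to 1 (shut). In form: [{"tx": .., "ty": .., "tz": .., "wx": .., "wy": .., "wz": .., "jaw": ..}, ...]. A call has 1 to 5 rows; each row is the pose to reach, as a shift and turn from the pose commanded when the call began; what a row does not reach only later rows make up. A row lasts 1/8 s, in which the tool goes at most 62.5 mm and 10.7 degrees, less where a joint would pass 70% of its speed; a pose out of reach is approached as far as the arm can. A call with a number of a shift or a turn outside -1 to 1 is refused whole. A call with a gripper value outside its range is refused whole. The fingers move at their own pace and stop on an object; the grip force is fixed at half the most. Time passes only in rows, so rows that repeat a pose let the fingers close. It gives the time, the measured TCP pose, the force, the opening and the grip force at its end, in the units of the state.
- sense(): the state, without advancing time (a new reading comes with each control period).
- get_image(name): name is "scene" or "top" or "wrist"; returns the picture (480x640x3 uint8, red, green, blue); there is no depth.
- camera_info(name): a dict with "intrinsics" (3x3 intrinsics, pixels), "xyz" and "rotation" of the camera in the world; the wrist camera has in their place "tool_from_camera" (4x4, takes a point from camera to tool coordinates, whose origin is the TCP and whose axes are the flange's). Camera axes: x right, y down, z forward; pixel columns grow to the right and rows downward; lengths in m; the calibration is good to about 2 mm. A picture is of the moment at which its call begins: read the wrist's pose just before it. camera_info takes no time and is no camera call.
- sign_off(): hands the job in; it is judged then, once.
The state is a dict: "t": time; "joint_pos": joint angles; "dq": joint speeds; "joint_torque": joint torques, N m; "tcp_pos": TCP position; "orientation": TCP orientation; "wrist_force": force on the tool from outside, world axes, zero at the start; "torque": the same for the moment, N m; "gripper_width": finger opening in m; "grasp_force": force on a finger pad.
Only numpy, scipy, OpenCV 4.12 (cv2) and the standard library are available. Lean on these libraries where they do the work, as an engineer would, in place of code of your own. Each camera call takes 0.05 s, during which the arm holds its last target. There are 200 camera calls.

## Task

Three brass bushes out of the washing machine wait in the wooden block. Take the stepped plug gauge from its stand and, working from the left bush to the right one, try it squarely and with a light hand in each (push until it bears and pause there a moment, never with more than 4 kg), then put the gauge fully back in its stand. A bush that will not let the thin GO end in goes, standing upright, into the left compartment of the metal tray (to be bored out), one that swallows the gauge right up to its collar goes upright into the right compartment (scrap), and one that takes the GO end but stops at the thicker NO-GO step stays seated in its recess; leave the other things on the worktop alone.

Things in the scene. Friction and masses are not known exactly. Their poses are not given: they have to be found in the camera images.
- gauge: Steel stepped plug gauge, 113 mm long, about 0.16 kg, at the start tip down in the stand. Origin at the centre of the tip, z up the handle. From the tip: nose cone 10 to 14 mm across (z 0 to 2.5 mm), GO pin 14 mm across (to z 18), bevel, NO-GO pin 17.2 mm across (z 19.5 to 34), stop collar 30 mm across (z 34 to 39), handle (z 41 to 107), end knob 17 mm across (to z 113).
- gauge_grip (a point): Middle of the gauge's handle, on its axis 74 mm above the tip, axes as the gauge's. The handle is an aluminium hexagon 22 mm across flats and 66 mm long; one pair of flats faces the gauge's own +x and -x, the others lie 60 and 120 degrees round.
- gauge_step (a point): Point on the gauge's axis where the bevel to the NO-GO pin begins, 18 mm above the tip. Square in a bush, the tip stops about 1 mm below the mouth of a 12 mm bore (nose cone), 18 to 19 mm below that of a 15.2 mm bore (bevel), 34 mm below that of an 18.4 mm bore (collar). Off centre it may hang up on a rim before that and must be shifted a millimetre or two until it drops.
- stand: Fixed wooden gauge stand, 64 x 64 mm and 44 mm high on a foot 84 x 84 mm and 6 mm thick, with an upright blind hole 21 mm across and 38 mm deep in the middle of its top. Origin at the centre of the underside.
- stand_top (a point): Centre of the mouth of the stand's hole, on its top face, z up; with the gauge home its collar lies on this face and its tip is 34 mm below.
- block: Fixed wooden block, 78 (x) x 236 (y) x 24 mm, with three round recesses 46 mm across and 8 mm deep in a row along its y, 75 mm apart. Origin at the centre of the underside; +y is the left as seen from the robot.
- seat_left (a point): Centre of the floor of the block's left recess (block y = +75 mm, z = 16 mm), axes as the block's.
- seat_mid (a point): The same of the middle recess (block y = 0).
- seat_right (a point): The same of the right recess (block y = -75 mm).
- bush_1: Brass bush standing on its flange: flange 44 mm across, 5 mm thick, body 32 mm across, 42 mm high in all, about 0.12 kg. All look alike outside; the through bore is 12 (tight), 15.2 (right) or 18.4 mm (worn), and which bush has which must be found with the gauge. Origin: centre of the underside, z up, mouth at z = 42 mm. Stands loose in a recess of the block, 1 mm of play each way.
- bush_2: As bush_1.
- bush_3: As bush_1.
- tray: Fixed shallow aluminium tray, 114 (x) x 222 (y) x 16 mm, walls and floor 4 mm thick, a wall across the middle making two compartments, each 106 x 105 mm inside. Origin at the centre of the underside; +y is the left as seen from the robot.
- tray_left (a point): Centre of the floor of the tray's left compartment, 4 mm above the worktop, axes as the tray's.
- tray_right (a point): Centre of the floor of the tray's right compartment, 4 mm above the worktop, axes as the tray's.
- mug: Bystander: a white mug, 83 x 115 x 86 mm.
- salt: Bystander: salt shaker, 44 mm across, 90 mm high.
- timer: Bystander: round kitchen timer, 64 mm across, 54 mm high.
- teaspoon: Bystander: teaspoon, 130 mm long, 11 mm high.
- spice_jar: Bystander: spice jar with a dark lid, 41 mm across, 105 mm high.
- lemon: Bystander: lemon, 78 x 55 x 56 mm.
Mind the look-alikes: they are no part of the job. What is shaped like the gauge but blue is not meant. What is shaped like the bush_1 but green is not meant.

How it is judged:
By the outcome, as a careful person would: the job done as asked, in the order asked, and still so for the second after the job is handed in, with the robot touching nothing.
It also fails if it takes over 72 s, if anything falls off the work surface, if the arm or the gripper's body presses on something with over 40 N, if the wrist force passes 120 N, or if a joint passes its speed limit or range.

## Working session

There is one attempt and no reset: what is moved stays moved. The work goes in short steps, Python scripts to look and compute and a shell command to move; the robot and the scene stay as the last step left them, time stands still between calls to the robot, and variables do not carry over. Pictures are saved under pics/ and viewed, at most 11 in all, crops included, and the job is handed in when it is done.

```bash
mkdir -p pics; ls; python3 - <<'E'
from station import *
import cv2,json
s=sense();print(s)
print(grip_depth)
for n in("scene","top","wrist"):
    print(n,camera_info(n))
for n in("scene","top"):
    cv2.imwrite(f"pics/{n}0.png",get_image(n)[:,:,::-1])
E
```

```text
pics
{'t': 0.0, 'joint_pos': array([-7.22395310e+01,  6.67315980e+00,  8.26376352e+01, -1.09425702e-04,
        9.07570766e+01, -2.16580256e+00]), 'dq': array([-0.01485978,  0.02553607, -0.0245443 , -0.03397493,  0.00667323,
        0.05231564]), 'joint_torque': array([-1.11839068e-03, -7.31995153e+01, -6.32488132e+01, -9.49334981e-05,
        6.46228145e-03, -3.98313148e-05]), 'tcp_pos': array([ 0.22997475, -0.63439483,  0.23055306]), 'orientation': array([[ 9.40131972e-01,  3.40810422e-01, -3.63162041e-04],
       [ 3.40810613e-01, -9.40131296e-01,  1.12754391e-03],
       [ 4.28587176e-05, -1.18380956e-03, -9.99999298e-01]]), 'wrist_force': array([ 0.46936605,  0.5031502 , -0.40453815]), 'torque': array([ 0.0535292 ,  0.00665559, -0.02937606]), 'grasp_force': 0.0, 'gripper_width': 0.08548934673143853}
0.0187
scene {'intrinsics': array([[447.15309413,   0.        , 326.95346242],
       [  0.        , 447.15309413, 239.10214082],
       [  0.        ,   0.        ,   1.        ]]), 'xyz': array([-0.01016802,  0.58059428,  0.61015048]), 'rotation': array([[-0.69099278, -0.42625077, 
[... 333 characters left out ...]
8]), 'rotation': array([[-0.00322934, -0.98486126,  0.17331439],
       [-0.9999575 ,  0.0046769 ,  0.00794452],
       [-0.00863483, -0.17328137, -0.98483451]])}
wrist {'intrinsics': array([[359.26984286,   0.        , 322.52946847],
       [  0.        , 359.26984286, 238.41287522],
       [  0.        ,   0.        ,   1.        ]]), 'tool_from_camera': array([[-3.31951996e-04, -9.58114975e-01, -2.86383631e-01,
         7.20035819e-02],
       [ 9.99999928e-01, -3.70181285e-04,  7.93490198e-05,
         7.69364735e-04],
       [-1.82039345e-04, -2.86383584e-01,  9.58115029e-01,
        -1.42698752e-01],
       [ 0.00000000e+00,  0.00000000e+00,  0.00000000e+00,
         1.00000000e+00]])}
```

View pics/scene0.png

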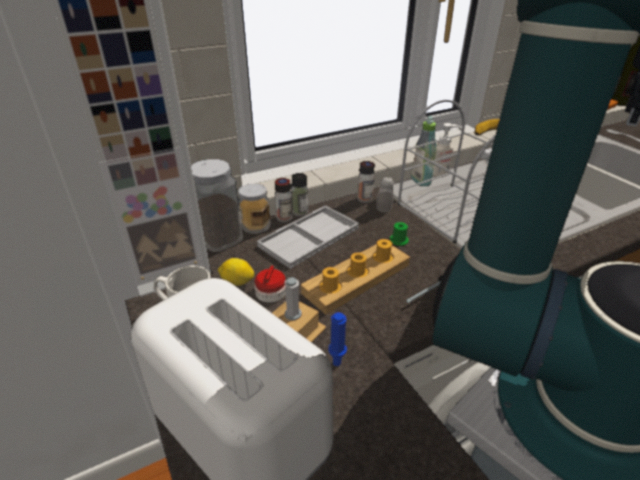

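View pics/top0.png

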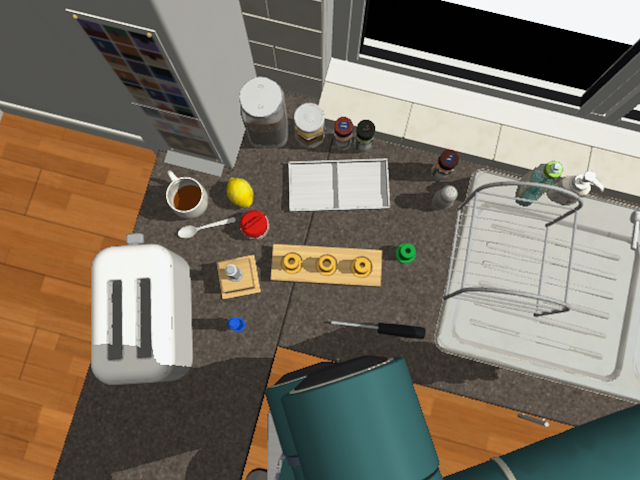

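The top view shows these candidates:
- **Gauge:** the silver one in the stand at (233,270) is the one I want. The blue one at (236,324) is a decoy.
- **Bushes:** brass ones at (291,262), (327,264) and (362,266). The green one at (406,253) is a decoy.
- **Tray:** at (339,185).

Next is a close crop to check the choice.

```bash
cat > h.py <<'E'
import numpy as np,cv2
from station import *
def ray(n,px,z,pose=None):
    c=camera_info(n);K=np.array(c['intrinsics'])
    if n=='wrist':
        s=pose or sense();T=np.array(c['tool_from_camera']);R0=np.array(s['orientation'])
        R=R0@T[:3,:3];o=np.array(s['tcp_pos'])+R0@T[:3,3]
    else: R=np.array(c['rotation']);o=np.array(c['xyz'])
    d=R@np.linalg.inv(K)@np.array([px[0],px[1],1.]);return o+d*(z-o[2])/d[2]
def proj(n,p,s=None):
    c=camera_info(n);K=np.array(c['intrinsics'])
    if n=='wrist':
        s=s or sense();T=np.array(c['tool_from_camera']);R0=np.array(s['orientation'])
        R=R0@T[:3,:3];o=np.array(s['tcp_pos'])+R0@T[:3,3]
    else: R=np.array(c['rotation']);o=np.array(c['xyz'])
    q=K@R.T@(np.array(p)-o);return q[:2]/q[2]
E
python3 - <<'E'
from h import *
im=cv2.imread('pics/top0.png')
cv2.imwrite('pics/crop1.png',cv2.resize(im[150:340,205:425],None,fx=3.1,fy=3.1,interpolation=cv2.INTER_CUBIC))
hsv=cv2.cvtColor(im,cv2.COLOR_BGR2HSV)
def comps(m,name,amin=30):
    n,l,st,ce=cv2.connectedComponentsWithStats(m.astype(np.uint8))
    for i in range(1,n):
        x,y,w,h,a=st[i]
        if a>amin and 205<ce[i][0]<425 and 150<ce[i][1]<335:
            pts=np.argwhere(l==i)[:,::-1].astype(np.float32)
            r=cv2.minAreaRect(pts);print(name,a,ce[i].round(1),np.round(cv2.boxPoints(r),1).tolist())
H,S,V=[hsv[...,i].astype(int) for i in range(3)]
for p in[(280,250),(228,290),(291,255),(345,200),(233,270)]:print(p,hsv[p[1],p[0]])
comps((H>8)&(H<28)&(S>90)&(V>100),'wood')
comps((H>8)&(H<28)&(S>200)&(V>100),'brass',15)
comps((S<60)&(V>120),'grey')
print("scales",ray('top',(291,262),.058),ray('top',(362,266),.058))
E
```

```text
(280, 250) [ 20 116 231]
(228, 290) [ 18 123 208]
(291, 255) [ 22 179 240]
(345, 200) [ 25   7 223]
(233, 270) [ 78  14 185]
wood 520 [239.4 192.6] [[227.0, 177.0], [253.0, 177.0], [253.0, 207.0], [227.0, 207.0]]
wood 3994 [326.3 264.7] [[269.79998779296875, 279.79998779296875], [272.0, 242.89999389648438], [382.5, 249.3000030517578], [380.29998779296875, 286.29998779296875]]
wood 1250 [239.  277.2] [[215.0, 261.29998779296875], [253.89999389648438, 253.89999389648438], [261.1000061035156, 291.70001220703125], [222.1999969482422, 299.1000061035156]]
brass 436 [238.5 193.6] [[220.0, 189.0], [235.0, 174.0], [257.5, 196.5], [242.5, 211.5]]
grey 4911 [338.2 184.8] [[287.3999938964844, 160.6999969482422], [388.5, 157.5], [390.20001220703125, 207.6999969482422], [289.1000061035156, 211.0]]
grey 198 [233.5 271.8] [[221.60000610351562, 273.1000061035156], [229.1999969482422, 261.79998779296875], [244.60000610351562, 272.1000061035156], [237.10000610351562, 283.3999938964844]]
grey 85 [345.2 323.4] [[330.8999938964844, 323.20001220703125], [331.20001220703125, 320.29998779296875], [362.1000061035156, 323.8999938964844], [361.79998779296875, 326.79998779296875]]
scales [0.45902448 0.1079631  0.058     ] [ 0.44988795 -0.04100112  0.058     ]
```

View pics/crop1.png

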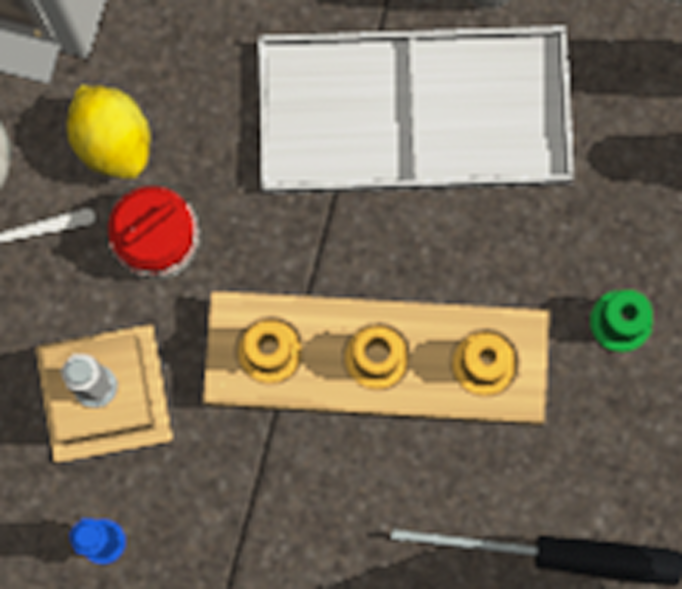

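The crop confirms the silver gauge at crop (85,372) in the stand at (105,393). The three brass bushes are at (269,345), (378,350) and (487,357), and the tray is at (415,108). Now I convert these to world positions and check them against the known sizes.

```bash
python3 - <<'E'
from h import *
def f(c,z): return ray('top',(205+(c[0]+.5)/3.1-.5,150+(c[1]+.5)/3.1-.5),z)
def quad(name,cs,z):
    P=np.array([f(c,z) for c in cs]);ctr=P.mean(0)
    e=[np.linalg.norm(P[i]-P[(i+1)%4]) for i in range(4)]
    d=P[0]+P[3]-P[1]-P[2];print(name,ctr.round(4),np.round(e,4),'yaw of +y axis',np.degrees(np.arctan2(-d[0],d[1])).round(2))
quad('stand foot',[(38,348),(155,325),(172,438),(53,462)],.006)
quad('block',[(210,291),(550,310),(545,423),(203,403)],.024)
quad('tray',[(258,36),(568,27),(574,180),(262,189)],.016)
for c in[(269,344),(378,350),(487,357)]:print('mouth',f(c,.058).round(4))
print('knob',f((80,369),.123).round(4))
print('blue top',f((92,537),.113),'salt etc; timer',f((153,228),.054))
E
```

```text
stand foot [0.4353 0.2251 0.006 ] [0.0841 0.0812 0.0847 0.0815] yaw of +y axis 11.12
block [0.4578 0.0337 0.024 ] [0.2379 0.0792 0.2369 0.0789] yaw of +y axis -3.56
tray [0.6387 0.0048 0.016 ] [0.2236 0.1132 0.2218 0.1132] yaw of +y axis 1.39
mouth [0.4619 0.1071 0.058 ]
mouth [0.4575 0.0332 0.058 ]
mouth [ 0.4524 -0.0405  0.058 ]
knob [0.4367 0.2254 0.123 ]
blue top [0.33001669 0.21696851 0.113     ] salt etc; timer [0.54350942 0.18736836 0.054     ]
```

```bash
python3 -m creep '[{"tz":0.5,"jaw":0},{"tz":1,"tx":0.5,"jaw":0},{"tz":1,"tx":0.5,"ty":0.3,"jaw":0}]' && python3 -m creep '[{"ty":0.5},{"ty":1},{"ty":1,"tx":0.1}]'; python3 -c "
from station import *;s=sense();print(s['joint_pos'],s['gripper_width'])"
```

```text
[-7.22390014e+01  6.67324237e+00  8.26321952e+01  2.72599556e-03
  9.07565765e+01 -2.16527005e+00] 0.08556384253629104$[0]: bad value
```

```bash
python3 -m creep '[{"tx":0,"ty":0,"tz":0.4,"wx":0,"wy":0,"wz":0,"jaw":0},{"tx":0.5,"ty":0,"tz":0.8,"wx":0,"wy":0,"wz":0,"jaw":0},{"tx":0.5,"ty":0.3,"tz":1,"wx":0,"wy":0,"wz":0,"jaw":0}]'; python3 -c "
from station import *;s=sense();print(s['joint_pos'],s['gripper_width'])"
```

```text
t: 0.48
tcp_pos: [0.3026, -0.5964, 0.373]
orientation: [[0.94, 0.34, -0.001], [0.34, -0.94, 0.003], [-0.0, -0.003, -1.0]]
wrist_force: [0.6, 0.2, -0.1]
gripper_width: 0.0425
grasp_force: 0.0
[-6.52844719e+01  5.90232203e+00  7.03935514e+01  1.18756951e-02
  1.03879648e+02  4.81555992e+00] 0.04252948933446393
```

```bash
python3 -m creep '[{"tx":0.1,"ty":0.41,"tz":0,"wx":0,"wy":0,"wz":0,"jaw":0},{"tx":0.2,"ty":0.8,"tz":0,"wx":0,"wy":0,"wz":0,"jaw":0},{"tx":0.2,"ty":1,"tz":0,"wx":0,"wy":0,"wz":0,"jaw":0}]'; python3 -m creep '[{"tx":0.1,"ty":0.41,"tz":0,"wx":0,"wy":0,"wz":0,"jaw":0},{"tx":0.2,"ty":0.8,"tz":0,"wx":0,"wy":0,"wz":0,"jaw":0},{"tx":0.2,"ty":1,"tz":0,"wx":0,"wy":0,"wz":0,"jaw":0}]'; python3 -m creep '[{"tx":0.1,"ty":0.41,"tz":0,"wx":0,"wy":0,"wz":0,"jaw":0},{"tx":0.2,"ty":0.8,"tz":0,"wx":0,"wy":0,"wz":0,"jaw":0},{"tx":0.2,"ty":1,"tz":0,"wx":0,"wy":0,"wz":0,"jaw":0}]';  python3 -m creep '[{"tx":0.1,"ty":0.41,"tz":0,"wx":0,"wy":0,"wz":0,"jaw":0},{"tx":0.2,"ty":0.8,"tz":0,"wx":0,"wy":0,"wz":0,"jaw":0},{"tx":0.2,"ty":1,"tz":-0.3,"wx":0,"wy":0,"wz":0,"jaw":0},{"tx":0.2,"ty":1,"tz":-0.5,"wx":0,"wy":0,"wz":0,"jaw":0}]'; python3 -m creep '[{"tx":0.06,"ty":0.4,"tz":0,"wx":0,"wy":0,"wz":0,"jaw":0},{"tx":0.06,"ty":0.8,"tz":0,"wx":0,"wy":0,"wz":0,"jaw":0},{"tx":0.06,"ty":1,"tz":-0.3,"wx":0,"wy":0,"wz":0,"jaw":0},{"tx":0.06,"ty":1,"tz":-0.3,"wx":0,"wy":0,"wz":0,"jaw":0}]'; python3 -c "
from station import *;import cv2;s=sense();print(s['joint_pos'],s['tcp_pos']);cv2.imwrite('pics/w1.png',get_image('wrist')[:,:,::-1])"
```

```text
t: 0.85
tcp_pos: [0.332, -0.4435, 0.3742]
orientation: [[0.94, 0.343, 0.0], [0.343, -0.94, -0.0], [0.0, 0.0, -1.0]]
wrist_force: [-0.9, -0.4, 0.9]
gripper_width: 0.0427
grasp_force: 0.0
t: 1.23
tcp_pos: [0.3617, -0.2936, 0.3741]
orientation: [[0.94, 0.343, 0.0], [0.343, -0.94, 0.0], [0.0, 0.0, -1.0]]
wrist_force: [0.6, 0.3, -0.2]
gripper_width: 0.043
grasp_force: 0.0
t: 1.6
tcp_pos: [0.3915, -0.1436, 0.374]
orientation: [[0.939, 0.343, 0.0], [0.343, -0.939, 0.0], [0.0, -0.0, -1.0]]
wrist_force: [0.7, -0.1, 0.8]
gripper_width: 0.0428
grasp_force: 0.0
t: 2.1
tcp_pos: [0.421, 0.006, 0.2971]
orientation: [[0.939, 0.344, -0.001], [0.344, -0.939, 0.0], [-0.001, -0.001, -1.0]]
wrist_force: [0.8, -0.9, 0.1]
gripper_width: 0.043
grasp_force: 0.0
t: 2.6
tcp_pos: [0.4291, 0.1553, 0.2507]
orientation: [[0.939, 0.344, -0.005], [0.344, -0.939, -0.001], [-0.005, -0.0, -1.0]]
wrist_force: [-0.1, -0.3, -0.1]
gripper_width: 0.043
grasp_force: 0.0
[ 1.66906580e+01 -2.14398484e+01  1.06258399e+02  9.10665709e-03
  9.54775779e+01  8.65937516e+01] [0.42905665 0.15531635 0.25074548]
```

View pics/w1.png

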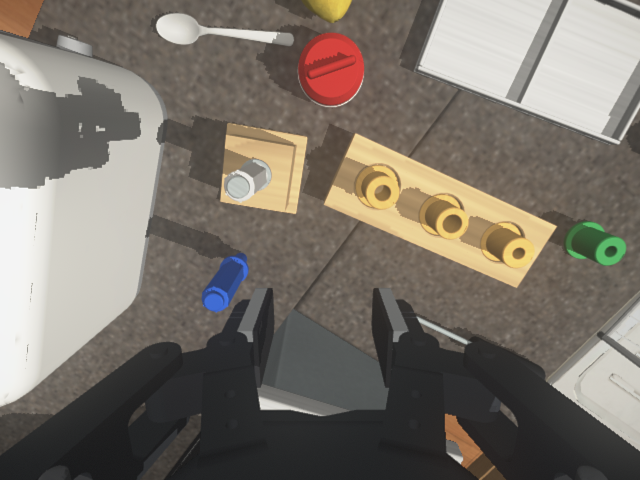

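The wrist view shows the gauge knob at (238,187), the bush mouths at (382,193), (453,222) and (515,253), and the blue decoy at (217,298). Next I centre over the gauge to read the hex orientation.

```bash
python3 - <<'E'
from h import *
s=sense()
for p,z in[((238,187),.123),((382,193),.058),((453,222),.058),((515,253),.058)]:print(ray('wrist',p,z,s).round(4))
E
python3 -m creep '[{"tx":0.05,"ty":0.4,"tz":-0.15,"wx":0,"wy":0,"wz":0,"jaw":0},{"tx":0.05,"ty":0.46,"tz":-0.15,"wx":0,"wy":0,"wz":0,"jaw":0},{"tx":0.05,"ty":0.46,"tz":-0.15,"wx":0,"wy":0,"wz":0,"jaw":0}]'
python3 - <<'E'
from h import *
s=sense();im=get_image('wrist')[:,:,::-1];u,v=proj('wrist',(.436,.2255,.1),s);print(u,v,s['tcp_pos'])
u,v=int(u),int(v);cv2.imwrite('pics/w2f.png',im)
a=max(v-70,0);b=max(u-80,0)
print(b,a);cv2.imwrite('pics/w2.png',cv2.resize(im[a:a+140,b:b+160],None,fx=4,fy=4,interpolation=cv2.INTER_CUBIC))
E
```

```text
[0.4371 0.2246 0.123 ]
[0.4637 0.1061 0.058 ]
[0.4611 0.0306 0.058 ]
[ 0.4535 -0.0413  0.058 ]
t: 3.02
tcp_pos: [0.4382, 0.2227, 0.2327]
orientation: [[0.94, 0.341, 0.001], [0.341, -0.94, 0.0], [0.001, 0.0, -1.0]]
wrist_force: [0.1, 0.3, 0.0]
gripper_width: 0.0424
grasp_force: 0.0
317.1680504200978 227.4458991919728 [0.43822271 0.22265954 0.23267998]
237 157
```

View pics/w2.png

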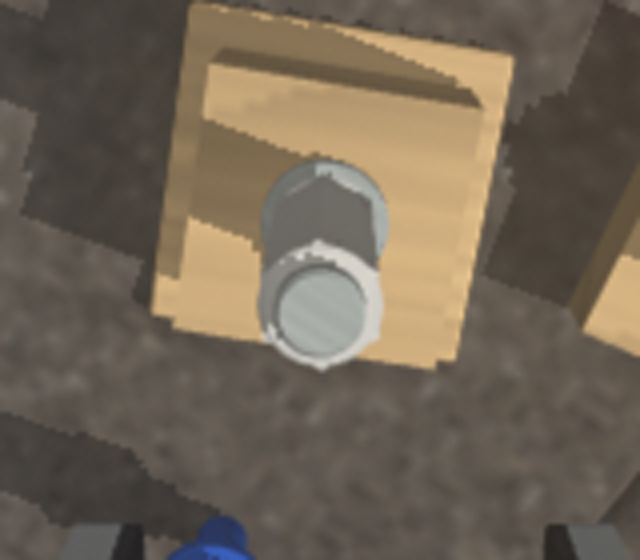

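The hex vertices sit at crop (322,243) and (322,368), so one pair of flats already faces the fingers' closing line. The knob centre is at crop (321,312).

```bash
python3 - <<'E'
from h import *
s=sense();print(s['tcp_pos'],ray('wrist',(317,234.8),.123,s),ray('wrist',(237+322/4,157+305/4),.117,s))
E
```

```text
[0.43824771 0.22220259 0.23279871] [0.43660853 0.22503789 0.123     ] [0.436222   0.22459418 0.117     ]
```

```bash
python3 -m creep '[{"tx":-0.011,"ty":0.019,"tz":-0.3,"wx":0,"wy":0,"wz":0,"jaw":0},{"tx":-0.011,"ty":0.019,"tz":-0.6,"wx":0,"wy":0,"wz":0,"jaw":0},{"tx":-0.011,"ty":0.019,"tz":-0.7,"wx":0,"wy":0,"wz":0,"jaw":0},{"tx":-0.011,"ty":0.019,"tz":-0.7,"wx":0,"wy":0,"wz":0,"jaw":0}]'
```

```text
t: 3.58
tcp_pos: [0.4365, 0.2252, 0.1273]
orientation: [[0.94, 0.34, 0.0], [0.34, -0.94, -0.0], [0.0, 0.0, -1.0]]
wrist_force: [-0.1, 0.4, 0.3]
gripper_width: 0.0428
grasp_force: 0.0
```

Tracking is accurate. Now I go down to z = 0.065 and close.

```bash
python3 -m creep '[{"tx":0,"ty":0,"tz":-0.25,"wx":0,"wy":0,"wz":0,"jaw":0},{"tx":0,"ty":0,"tz":-0.41,"wx":0,"wy":0,"wz":0,"jaw":0},{"tx":0,"ty":0,"tz":-0.41,"wx":0,"wy":0,"wz":0,"jaw":0}]';python3 -m creep '[{"tx":0,"ty":0,"tz":0,"wx":0,"wy":0,"wz":0,"jaw":0.4},{"tx":0,"ty":0,"tz":0,"wx":0,"wy":0,"wz":0,"jaw":1},{"tx":0,"ty":0,"tz":0,"wx":0,"wy":0,"wz":0,"jaw":1},{"tx":0,"ty":0,"tz":0,"wx":0,"wy":0,"wz":0,"jaw":1},{"tx":0,"ty":0,"tz":0,"wx":0,"wy":0,"wz":0,"jaw":1}]'
```

```text
t: 3.95
tcp_pos: [0.4364, 0.2257, 0.0658]
orientation: [[0.94, 0.341, -0.0], [0.341, -0.94, -0.0], [-0.0, 0.0, -1.0]]
wrist_force: [0.0, -0.7, -0.1]
gripper_width: 0.043
grasp_force: 0.0
t: 4.58
tcp_pos: [0.4372, 0.2262, 0.0675]
orientation: [[0.94, 0.341, 0.003], [0.341, -0.94, 0.001], [0.003, -0.0, -1.0]]
wrist_force: [-1.6, -0.6, 7.1]
gripper_width: 0.021
grasp_force: 58.3
```

```bash
python3 -m creep '[{"tx":0,"ty":0,"tz":0.15,"wx":0,"wy":0,"wz":0,"jaw":1},{"tx":0,"ty":0,"tz":0.4,"wx":0,"wy":0,"wz":0,"jaw":1},{"tx":0,"ty":0,"tz":0.5,"wx":0,"wy":0,"wz":0,"jaw":1},{"tx":0,"ty":0,"tz":0.5,"wx":0,"wy":0,"wz":0,"jaw":1}]';python3 -m creep '[{"tx":0.1,"ty":-0.3,"tz":0,"wx":0,"wy":0,"wz":0,"jaw":1},{"tx":0.173,"ty":-0.6,"tz":0,"wx":0,"wy":0,"wz":0,"jaw":1},{"tx":0.173,"ty":-0.79,"tz":0,"wx":0,"wy":0,"wz":0,"jaw":1},{"tx":0.173,"ty":-0.79,"tz":0,"wx":0,"wy":0,"wz":0,"jaw":1}]'; python3 - <<'E'
from h import *
s=sense();print(s['tcp_pos'],s['gripper_width'],s['torque'])
im=get_image('wrist')[:,:,::-1];cv2.imwrite('pics/w3.png',im)
sc=get_image('scene')[:,:,::-1];cv2.imwrite('pics/s3.png',sc)
p=s['tcp_pos']-[0,0,.0575];print('tip',proj('wrist',p,s),proj('scene',p))
cv2.imwrite('pics/c3.png',np.hstack([cv2.resize(im[100:400,170:470],(500,500)),cv2.resize(sc[200:340,250:400],(300,280)).repeat(1,0) if 0 else cv2.resize(sc[220:320,280:380],(300,500)[:1]+(500,))]))
E
```

```text
t: 5.08
tcp_pos: [0.4366, 0.2261, 0.1411]
orientation: [[0.94, 0.341, 0.002], [0.341, -0.94, 0.001], [0.002, -0.0, -1.0]]
wrist_force: [0.4, -0.3, -1.4]
gripper_width: 0.0214
grasp_force: 58.8
t: 5.58
tcp_pos: [0.4618, 0.1058, 0.1386]
orientation: [[0.941, 0.338, -0.002], [0.338, -0.941, -0.0], [-0.002, -0.0, -1.0]]
wrist_force: [-1.6, 0.3, -1.0]
gripper_width: 0.0211
grasp_force: 59.2
[0.46179461 0.10578309 0.13863528] 0.021073836945081942 [0.01774454 0.00341137 0.01625587]
tip [321.21676881 257.97389775] [332.43269148 261.63028692]
```

View pics/c3.png

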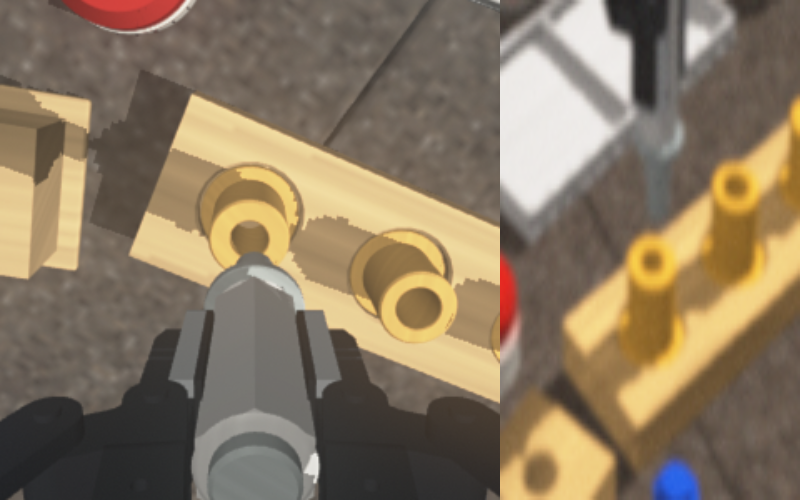

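Gauge is held upright in line with the fingers. Its tip is at about wrist px (321,255), and the left bore is at (320,241) in the wrist view and (330.7,272) in the scene view. I compute the offsets from these.

```bash
python3 - <<'E'
from h import *
s=sense()
print(s['tcp_pos'],'bore L wrist',ray('wrist',(320,241.5),.058,s),'scene',ray('scene',(330.7,272.2),.058))
print('bore M wrist',ray('wrist',(170+418*.6,100+307*.6),.058,s),'scene',ray('scene',(280+236/3,220+187/5),.058))
print('tip scene',ray('scene',(332.3,265),.081))
# refine: fit ellipse on mouths from wrist pic: brightness bore dark
im=cv2.imread('pics/w3.png');hsv=cv2.cvtColor(im,cv2.COLOR_BGR2HSV)
m=((hsv[...,1]>150)&(hsv[...,2]>190)&(abs(hsv[...,0].astype(int)-21)<5)).astype(np.uint8)
n,l,st,ce=cv2.connectedComponentsWithStats(m)
for i in range(1,n):
    if st[i][4]>300:print(st[i],ce[i])
E
```

```text
[0.46184444 0.10734352 0.13901583] bore L wrist [0.46430949 0.10918679 0.058     ] scene [0.46119927 0.11039986 0.058     ]
bore M wrist [0.45903439 0.03492657 0.058     ] scene [0.45630684 0.03660082 0.058     ]
tip scene [0.45475249 0.11299781 0.081     ]
```

```bash
python3 -m creep '[{"tx":0.01,"ty":0.003,"tz":-0.07,"wx":0,"wy":0,"wz":0,"jaw":1},{"tx":0.01,"ty":0.003,"tz":-0.133,"wx":0,"wy":0,"wz":0,"jaw":1},{"tx":0.01,"ty":0.003,"tz":-0.133,"wx":0,"wy":0,"wz":0,"jaw":1},{"tx":0.01,"ty":0.003,"tz":-0.133,"wx":0,"wy":0,"wz":0,"jaw":1}]';python3 -m creep '[{"tx":0,"ty":0,"tz":-0.01,"wx":0,"wy":0,"wz":0,"jaw":1},{"tx":0,"ty":0,"tz":-0.02,"wx":0,"wy":0,"wz":0,"jaw":1},{"tx":0,"ty":0,"tz":-0.03,"wx":0,"wy":0,"wz":0,"jaw":1},{"tx":0,"ty":0,"tz":-0.03,"wx":0,"wy":0,"wz":0,"jaw":1}]'
```

```text
t: 6.18
tcp_pos: [0.4636, 0.108, 0.1201]
orientation: [[0.94, 0.341, -0.0], [0.341, -0.94, 0.0], [-0.0, -0.0, -1.0]]
wrist_force: [-0.5, -0.0, -0.9]
gripper_width: 0.0212
grasp_force: 59.2
t: 6.68
tcp_pos: [0.4636, 0.1078, 0.1155]
orientation: [[0.94, 0.341, -0.0], [0.341, -0.94, -0.0], [-0.0, -0.0, -1.0]]
wrist_force: [-1.5, -0.2, -0.9]
gripper_width: 0.0212
grasp_force: 59.2
```

```bash
python3 -m creep '[{"tx":0,"ty":0,"tz":-0.007,"wx":0,"wy":0,"wz":0,"jaw":1},{"tx":0,"ty":0,"tz":-0.013,"wx":0,"wy":0,"wz":0,"jaw":1},{"tx":0,"ty":0,"tz":-0.02,"wx":0,"wy":0,"wz":0,"jaw":1},{"tx":0,"ty":0,"tz":-0.02,"wx":0,"wy":0,"wz":0,"jaw":1}]'
```

```text
t: 7.18
tcp_pos: [0.4636, 0.1079, 0.1125]
orientation: [[0.94, 0.341, -0.0], [0.341, -0.94, 0.0], [-0.0, -0.0, -1.0]]
wrist_force: [0.6, 0.9, -2.1]
gripper_width: 0.0214
grasp_force: 59.2
```

```bash
python3 -m creep '[{"tx":0,"ty":0,"tz":-0.007,"wx":0,"wy":0,"wz":0,"jaw":1},{"tx":0,"ty":0,"tz":-0.013,"wx":0,"wy":0,"wz":0,"jaw":1},{"tx":0,"ty":0,"tz":-0.02,"wx":0,"wy":0,"wz":0,"jaw":1},{"tx":0,"ty":0,"tz":-0.027,"wx":0,"wy":0,"wz":0,"jaw":1},{"tx":0,"ty":0,"tz":-0.027,"wx":0,"wy":0,"wz":0,"jaw":1}]'
```

```text
t: 7.8
tcp_pos: [0.4636, 0.1078, 0.1084]
orientation: [[0.94, 0.341, -0.0], [0.341, -0.94, -0.0], [-0.0, -0.0, -1.0]]
wrist_force: [0.2, 0.0, -1.4]
gripper_width: 0.0211
grasp_force: 59.2
```

```bash
python3 -m creep '[{"tx":0,"ty":0,"tz":-0.015,"wx":0,"wy":0,"wz":0,"jaw":1},{"tx":0,"ty":0,"tz":-0.03,"wx":0,"wy":0,"wz":0,"jaw":1},{"tx":0,"ty":0,"tz":-0.045,"wx":0,"wy":0,"wz":0,"jaw":1},{"tx":0,"ty":0,"tz":-0.055,"wx":0,"wy":0,"wz":0,"jaw":1},{"tx":0,"ty":0,"tz":-0.055,"wx":0,"wy":0,"wz":0,"jaw":1}]'; python3 -m creep '[{"tx":0,"ty":0,"tz":-0.007,"wx":0,"wy":0,"wz":0,"jaw":1},{"tx":0,"ty":0,"tz":-0.013,"wx":0,"wy":0,"wz":0,"jaw":1},{"tx":0,"ty":0,"tz":-0.02,"wx":0,"wy":0,"wz":0,"jaw":1},{"tx":0,"ty":0,"tz":-0.02,"wx":0,"wy":0,"wz":0,"jaw":1}]'
```

```text
t: 8.43
tcp_pos: [0.4635, 0.1078, 0.1001]
orientation: [[0.94, 0.341, -0.0], [0.341, -0.94, -0.0], [-0.0, -0.0, -1.0]]
wrist_force: [-0.5, 0.5, -2.4]
gripper_width: 0.0214
grasp_force: 59.2
t: 8.93
tcp_pos: [0.4636, 0.1078, 0.0972]
orientation: [[0.94, 0.341, -0.0], [0.341, -0.94, -0.0], [-0.0, 0.0, -1.0]]
wrist_force: [0.4, 0.2, -1.0]
gripper_width: 0.021
grasp_force: 59.2
```

```bash
python3 -m creep '[{"tx":0,"ty":0,"tz":-0.007,"wx":0,"wy":0,"wz":0,"jaw":1},{"tx":0,"ty":0,"tz":-0.013,"wx":0,"wy":0,"wz":0,"jaw":1},{"tx":0,"ty":0,"tz":-0.02,"wx":0,"wy":0,"wz":0,"jaw":1},{"tx":0,"ty":0,"tz":-0.02,"wx":0,"wy":0,"wz":0,"jaw":1}]'
```

```text
t: 9.43
tcp_pos: [0.4642, 0.108, 0.0961]
orientation: [[0.94, 0.341, 0.002], [0.341, -0.94, 0.001], [0.002, 0.0, -1.0]]
wrist_force: [-5.5, 0.4, 17.8]
gripper_width: 0.021
grasp_force: 61.8
```

```bash
python3 -m creep '[{"tx":-0.007,"ty":0,"tz":0,"wx":0,"wy":0,"wz":0,"jaw":1},{"tx":-0.007,"ty":0,"tz":0,"wx":0,"wy":0,"wz":0,"jaw":1},{"tx":-0.007,"ty":0,"tz":0,"wx":0,"wy":0,"wz":0,"jaw":1}]'; python3 -m creep '[{"tx":-0.004,"ty":0.007,"tz":0,"wx":0,"wy":0,"wz":0,"jaw":1},{"tx":-0.004,"ty":0.007,"tz":0,"wx":0,"wy":0,"wz":0,"jaw":1},{"tx":-0.004,"ty":-0.007,"tz":0,"wx":0,"wy":0,"wz":0,"jaw":1},{"tx":-0.004,"ty":-0.007,"tz":0,"wx":0,"wy":0,"wz":0,"jaw":1}]'; python3 - <<'E'
from h import *
im=get_image('scene')[:,:,::-1]
w=get_image('wrist')[:,:,::-1];cv2.imwrite('pics/w4.png',w)
a=cv2.imread('pics/w1.png')
cv2.imwrite('pics/c4.png',np.hstack([cv2.resize(im[200:320,280:400],(400,400),interpolation=2),cv2.resize(a[150:280,400:540],(400,400),interpolation=2)]))
E
```

```text
t: 9.8
tcp_pos: [0.4637, 0.108, 0.0962]
orientation: [[0.94, 0.341, 0.004], [0.341, -0.94, 0.001], [0.003, 0.001, -1.0]]
wrist_force: [0.1, 0.5, 14.1]
gripper_width: 0.0211
grasp_force: 61.0
t: 10.3
tcp_pos: [0.4633, 0.1074, 0.0963]
orientation: [[0.94, 0.341, 0.004], [0.341, -0.94, 0.002], [0.004, -0.0, -1.0]]
wrist_force: [2.0, 5.1, 12.3]
gripper_width: 0.0212
grasp_force: 61.0
```

View pics/c4.png

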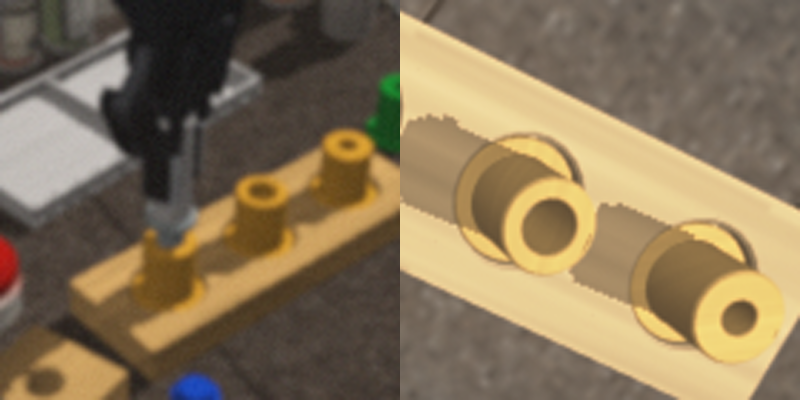

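The left bush stops on the NO-GO step at about 18.5 mm and doesn't drop when I shift it, so it's the right size and stays. In the picture the middle bore looks wide and the right one narrow. I'll gauge the middle next.

```bash
python3 -m creep '[{"tx":0,"ty":0.003,"tz":0.06,"wx":0,"wy":0,"wz":0,"jaw":1},{"tx":0,"ty":0.003,"tz":0.13,"wx":0,"wy":0,"wz":0,"jaw":1},{"tx":0,"ty":0.003,"tz":0.2,"wx":0,"wy":0,"wz":0,"jaw":1},{"tx":0,"ty":0.003,"tz":0.2,"wx":0,"wy":0,"wz":0,"jaw":1}]';python3 -m creep '[{"tx":-0.03,"ty":-0.25,"tz":0,"wx":0,"wy":0,"wz":0,"jaw":1},{"tx":-0.03,"ty":-0.5,"tz":0,"wx":0,"wy":0,"wz":0,"jaw":1},{"tx":-0.03,"ty":-0.5,"tz":0,"wx":0,"wy":0,"wz":0,"jaw":1},{"tx":-0.03,"ty":-0.5,"tz":0,"wx":0,"wy":0,"wz":0,"jaw":1},{"tx":-0.03,"ty":-0.5,"tz":0,"wx":0,"wy":0,"wz":0,"jaw":1}]'; python3 - <<'E'
from h import *
s=sense();print(s['tcp_pos'])
im=get_image('wrist')[:,:,::-1];cv2.imwrite('pics/w5.png',im)
hsv=cv2.cvtColor(im,cv2.COLOR_BGR2HSV)
for q in [(.4587,.0333,.058),(.453,-.041,.058),(.4635,.1078,.058)]:
    u,v=proj('wrist',q,s);print(q,u.round(1),v.round(1))
cv2.imwrite('pics/c5.png',cv2.resize(im[130:330,170:490],(800,500),interpolation=2))
E
```

```text
t: 10.9
tcp_pos: [0.4623, 0.1072, 0.1253]
orientation: [[0.94, 0.341, 0.001], [0.341, -0.94, 0.0], [0.001, 0.0, -1.0]]
wrist_force: [-0.6, -0.1, -1.5]
gripper_width: 0.021
grasp_force: 59.2
t: 11.52
tcp_pos: [0.4575, 0.0329, 0.1242]
orientation: [[0.94, 0.342, -0.0], [0.342, -0.94, 0.0], [-0.0, -0.0, -1.0]]
wrist_force: [-0.3, -0.0, -1.4]
gripper_width: 0.0213
grasp_force: 59.5
[0.45745354 0.03285327 0.12418431]
(0.4587, 0.0333, 0.058) 321.3 251.3
(0.453, -0.041, 0.058) 427.8 296.9
(0.4635, 0.1078, 0.058) 205.2 203.1
```

View pics/c5.png

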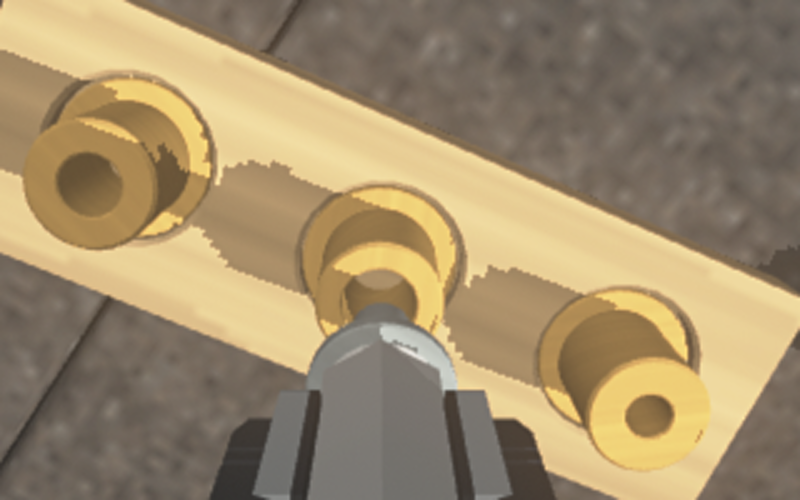

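Left bore (206,203) and middle bore (322,251) match their estimates within 1 px. The right bore at (430,296) is about 1 mm to the right of its estimate. Now I lower into the middle bush.

```bash
python3 -c "
from h import *
s=dict(sense());s['tcp_pos']=np.array([.45745,.03285,.12418]);print(ray('wrist',(430,296),.058,s))"
python3 -m creep '[{"tx":0.008,"ty":0,"tz":-0.02,"wx":0,"wy":0,"wz":0,"jaw":1},{"tx":0.008,"ty":0,"tz":-0.04,"wx":0,"wy":0,"wz":0,"jaw":1},{"tx":0.008,"ty":0,"tz":-0.06,"wx":0,"wy":0,"wz":0,"jaw":1},{"tx":0.008,"ty":0,"tz":-0.07,"wx":0,"wy":0,"wz":0,"jaw":1},{"tx":0.008,"ty":0,"tz":-0.07,"wx":0,"wy":0,"wz":0,"jaw":1}]'
```

```text
[ 0.45406493 -0.04207358  0.058     ]
t: 12.2
tcp_pos: [0.4586, 0.0322, 0.1137]
orientation: [[0.94, 0.341, -0.0], [0.341, -0.94, -0.0], [-0.0, -0.0, -1.0]]
wrist_force: [-0.2, -0.6, -0.3]
gripper_width: 0.0214
grasp_force: 59.5
```

```bash
python3 -m creep '[{"tx":0,"ty":0,"tz":-0.007,"wx":0,"wy":0,"wz":0,"jaw":1},{"tx":0,"ty":0,"tz":-0.014,"wx":0,"wy":0,"wz":0,"jaw":1},{"tx":0,"ty":0,"tz":-0.02,"wx":0,"wy":0,"wz":0,"jaw":1},{"tx":0,"ty":0,"tz":-0.02,"wx":0,"wy":0,"wz":0,"jaw":1}]'
```

```text
t: 12.7
tcp_pos: [0.4586, 0.0322, 0.1107]
orientation: [[0.94, 0.341, -0.0], [0.341, -0.94, 0.0], [-0.0, -0.0, -1.0]]
wrist_force: [0.6, -0.7, -1.2]
gripper_width: 0.0211
grasp_force: 59.5
```

```bash
python3 -m creep '[{"tx":0,"ty":0.004,"tz":-0.02,"wx":0,"wy":0,"wz":0,"jaw":1},{"tx":0,"ty":0.004,"tz":-0.04,"wx":0,"wy":0,"wz":0,"jaw":1},{"tx":0,"ty":0.004,"tz":-0.06,"wx":0,"wy":0,"wz":0,"jaw":1},{"tx":0,"ty":0.004,"tz":-0.08,"wx":0,"wy":0,"wz":0,"jaw":1},{"tx":0,"ty":0.004,"tz":-0.08,"wx":0,"wy":0,"wz":0,"jaw":1}]'; python3 -m creep '[{"tx":0,"ty":0,"tz":-0.007,"wx":0,"wy":0,"wz":0,"jaw":1},{"tx":0,"ty":0,"tz":-0.014,"wx":0,"wy":0,"wz":0,"jaw":1},{"tx":0,"ty":0,"tz":-0.021,"wx":0,"wy":0,"wz":0,"jaw":1},{"tx":0,"ty":0,"tz":-0.028,"wx":0,"wy":0,"wz":0,"jaw":1},{"tx":0,"ty":0,"tz":-0.028,"wx":0,"wy":0,"wz":0,"jaw":1}]'
```

```text
t: 13.32
tcp_pos: [0.4586, 0.0328, 0.0985]
orientation: [[0.94, 0.341, -0.0], [0.341, -0.94, 0.0], [-0.0, -0.0, -1.0]]
wrist_force: [-0.5, 0.6, -2.2]
gripper_width: 0.0214
grasp_force: 59.5
t: 13.95
tcp_pos: [0.4588, 0.0329, 0.0947]
orientation: [[0.94, 0.341, 0.0], [0.341, -0.94, 0.0], [0.0, 0.0, -1.0]]
wrist_force: [0.3, 0.2, -0.9]
gripper_width: 0.0212
grasp_force: 59.4
```

```bash
python3 -m creep '[{"tx":0,"ty":0,"tz":-0.01,"wx":0,"wy":0,"wz":0,"jaw":1},{"tx":0,"ty":0,"tz":-0.02,"wx":0,"wy":0,"wz":0,"jaw":1},{"tx":0,"ty":0,"tz":-0.03,"wx":0,"wy":0,"wz":0,"jaw":1},{"tx":0,"ty":0,"tz":-0.03,"wx":0,"wy":0,"wz":0,"jaw":1}]'; python3 -m creep '[{"tx":0,"ty":0,"tz":-0.012,"wx":0,"wy":0,"wz":0,"jaw":1},{"tx":0,"ty":0,"tz":-0.024,"wx":0,"wy":0,"wz":0,"jaw":1},{"tx":0,"ty":0,"tz":-0.036,"wx":0,"wy":0,"wz":0,"jaw":1},{"tx":0,"ty":0,"tz":-0.048,"wx":0,"wy":0,"wz":0,"jaw":1},{"tx":0,"ty":0,"tz":-0.048,"wx":0,"wy":0,"wz":0,"jaw":1}]'
```

```text
t: 14.45
tcp_pos: [0.4586, 0.0328, 0.0899]
orientation: [[0.94, 0.341, -0.0], [0.341, -0.94, -0.0], [-0.0, -0.0, -1.0]]
wrist_force: [-0.3, 0.6, -1.3]
gripper_width: 0.0213
grasp_force: 59.4
t: 15.08
tcp_pos: [0.4586, 0.0328, 0.0827]
orientation: [[0.94, 0.341, -0.0], [0.341, -0.94, -0.0], [-0.0, -0.0, -1.0]]
wrist_force: [0.7, 0.7, -2.2]
gripper_width: 0.0214
grasp_force: 59.4
```

```bash
python3 -m creep '[{"tx":0,"ty":0,"tz":-0.007,"wx":0,"wy":0,"wz":0,"jaw":1},{"tx":0,"ty":0,"tz":-0.014,"wx":0,"wy":0,"wz":0,"jaw":1},{"tx":0,"ty":0,"tz":-0.02,"wx":0,"wy":0,"wz":0,"jaw":1},{"tx":0,"ty":0,"tz":-0.02,"wx":0,"wy":0,"wz":0,"jaw":1}]'
```

```text
t: 15.58
tcp_pos: [0.4593, 0.0332, 0.0814]
orientation: [[0.94, 0.341, 0.002], [0.341, -0.94, 0.001], [0.002, -0.0, -1.0]]
wrist_force: [-3.9, 4.0, 14.5]
gripper_width: 0.0215
grasp_force: 61.6
```

```bash
python3 -m creep '[{"tx":0,"ty":0,"tz":-0.004,"wx":0,"wy":0,"wz":0,"jaw":1},{"tx":0,"ty":0,"tz":-0.004,"wx":0,"wy":0,"wz":0,"jaw":1},{"tx":0,"ty":0,"tz":-0.004,"wx":0,"wy":0,"wz":0,"jaw":1},{"tx":0,"ty":0,"tz":-0.004,"wx":0,"wy":0,"wz":0,"jaw":1}]'; python3 -m creep '[{"tx":0,"ty":0,"tz":0.06,"wx":0,"wy":0,"wz":0,"jaw":1},{"tx":0,"ty":0,"tz":0.16,"wx":0,"wy":0,"wz":0,"jaw":1},{"tx":0,"ty":0,"tz":0.26,"wx":0,"wy":0,"wz":0,"jaw":1},{"tx":0,"ty":0,"tz":0.3,"wx":0,"wy":0,"wz":0,"jaw":1},{"tx":0,"ty":0,"tz":0.3,"wx":0,"wy":0,"wz":0,"jaw":1}]';python3 -m creep '[{"tx":-0.03,"ty":-0.25,"tz":0,"wx":0,"wy":0,"wz":0,"jaw":1},{"tx":-0.03,"ty":-0.497,"tz":0,"wx":0,"wy":0,"wz":0,"jaw":1},{"tx":-0.03,"ty":-0.497,"tz":0,"wx":0,"wy":0,"wz":0,"jaw":1},{"tx":-0.03,"ty":-0.497,"tz":0,"wx":0,"wy":0,"wz":0,"jaw":1}]'; python3 - <<'E'
from h import *
s=sense();print(s['tcp_pos'])
im=get_image('wrist')[:,:,::-1];cv2.imwrite('pics/w6.png',im)
E
```

```text
t: 16.08
tcp_pos: [0.4594, 0.0332, 0.0814]
orientation: [[0.94, 0.341, 0.002], [0.341, -0.94, 0.001], [0.002, -0.0, -1.0]]
wrist_force: [-5.5, 5.2, 21.4]
gripper_width: 0.0211
grasp_force: 62.3
t: 16.7
tcp_pos: [0.4588, 0.0328, 0.1248]
orientation: [[0.94, 0.341, 0.001], [0.341, -0.94, -0.0], [0.001, 0.0, -1.0]]
wrist_force: [0.5, -0.3, -1.8]
gripper_width: 0.0209
grasp_force: 59.4
t: 17.2
tcp_pos: [0.454, -0.0416, 0.1239]
orientation: [[0.94, 0.34, -0.001], [0.34, -0.94, 0.0], [-0.001, -0.0, -1.0]]
wrist_force: [0.9, -0.3, -1.6]
gripper_width: 0.0213
grasp_force: 59.6
[ 0.45400949 -0.04156737  0.12389073]
```

Middle is bearing on the collar, so it's worn. Now the right bush, where contact is expected near TCP 0.1145.

```bash
python3 -m creep '[{"tx":0,"ty":0,"tz":-0.02,"wx":0,"wy":0,"wz":0,"jaw":1},{"tx":0,"ty":0,"tz":-0.04,"wx":0,"wy":0,"wz":0,"jaw":1},{"tx":0,"ty":0,"tz":-0.06,"wx":0,"wy":0,"wz":0,"jaw":1},{"tx":0,"ty":0,"tz":-0.066,"wx":0,"wy":0,"wz":0,"jaw":1},{"tx":0,"ty":0,"tz":-0.066,"wx":0,"wy":0,"wz":0,"jaw":1}]'
```

```text
t: 17.88
tcp_pos: [0.4543, -0.0416, 0.1145]
orientation: [[0.94, 0.341, 0.0], [0.341, -0.94, 0.0], [0.0, -0.0, -1.0]]
wrist_force: [0.1, 0.8, 0.6]
gripper_width: 0.0211
grasp_force: 59.8
```

```bash
python3 -m creep '[{"tx":0,"ty":0,"tz":-0.006,"wx":0,"wy":0,"wz":0,"jaw":1},{"tx":0,"ty":0,"tz":-0.012,"wx":0,"wy":0,"wz":0,"jaw":1},{"tx":0,"ty":0,"tz":-0.012,"wx":0,"wy":0,"wz":0,"jaw":1},{"tx":0,"ty":0,"tz":-0.012,"wx":0,"wy":0,"wz":0,"jaw":1}]'
```

```text
t: 18.38
tcp_pos: [0.4547, -0.0416, 0.1137]
orientation: [[0.94, 0.341, 0.002], [0.341, -0.94, 0.0], [0.002, 0.0, -1.0]]
wrist_force: [-1.3, 2.7, 9.7]
gripper_width: 0.0211
grasp_force: 61.1
```

```bash
python3 -m creep '[{"tx":-0.004,"ty":0.004,"tz":-0.006,"wx":0,"wy":0,"wz":0,"jaw":1},{"tx":-0.006,"ty":0.006,"tz":-0.006,"wx":0,"wy":0,"wz":0,"jaw":1},{"tx":0.004,"ty":0.002,"tz":-0.006,"wx":0,"wy":0,"wz":0,"jaw":1},{"tx":-0.002,"ty":0,"tz":-0.006,"wx":0,"wy":0,"wz":0,"jaw":1},{"tx":-0.002,"ty":0,"tz":-0.006,"wx":0,"wy":0,"wz":0,"jaw":1}]';python3 -m creep '[{"tx":0,"ty":0,"tz":0,"wx":0,"wy":0,"wz":0,"jaw":1},{"tx":0,"ty":0,"tz":0,"wx":0,"wy":0,"wz":0,"jaw":1},{"tx":0,"ty":0,"tz":0,"wx":0,"wy":0,"wz":0,"jaw":1}]'
```

```text
t: 19.0
tcp_pos: [0.4547, -0.0415, 0.1134]
orientation: [[0.94, 0.341, 0.003], [0.341, -0.94, 0.001], [0.003, 0.0, -1.0]]
wrist_force: [-1.4, 5.0, 14.2]
gripper_width: 0.0213
grasp_force: 61.5
t: 19.38
tcp_pos: [0.4547, -0.0415, 0.1134]
orientation: [[0.94, 0.341, 0.003], [0.341, -0.94, 0.001], [0.003, 0.0, -1.0]]
wrist_force: [-1.5, 4.0, 14.8]
gripper_width: 0.021
grasp_force: 61.5
```

```bash
python3 -m creep '[{"tx":0,"ty":0,"tz":0.08,"wx":0,"wy":0,"wz":0,"jaw":1},{"tx":0,"ty":0.2,"tz":0.24,"wx":0,"wy":0,"wz":0,"jaw":1},{"tx":0,"ty":0.6,"tz":0.24,"wx":0,"wy":0,"wz":0,"jaw":1},{"tx":0,"ty":1,"tz":0.24,"wx":0,"wy":0,"wz":0,"jaw":1},{"tx":0,"ty":1,"tz":0.24,"wx":0,"wy":0,"wz":0,"jaw":1}]';python3 -m creep '[{"tx":-0.05,"ty":0.4,"tz":0,"wx":0,"wy":0,"wz":0,"jaw":1},{"tx":-0.115,"ty":0.784,"tz":0,"wx":0,"wy":0,"wz":0,"jaw":1},{"tx":-0.115,"ty":0.784,"tz":0,"wx":0,"wy":0,"wz":0,"jaw":1},{"tx":-0.115,"ty":0.784,"tz":0,"wx":0,"wy":0,"wz":0,"jaw":1}]'
```

```text
t: 20.0
tcp_pos: [0.4534, 0.1114, 0.1479]
orientation: [[0.938, 0.345, -0.0], [0.345, -0.938, 0.0], [-0.0, -0.0, -1.0]]
wrist_force: [0.6, 0.2, -2.0]
gripper_width: 0.0213
grasp_force: 59.6
t: 20.5
tcp_pos: [0.4368, 0.2252, 0.1477]
orientation: [[0.94, 0.341, -0.0], [0.341, -0.94, -0.001], [-0.0, 0.001, -1.0]]
wrist_force: [0.9, -0.0, -1.3]
gripper_width: 0.021
grasp_force: 59.8
```

```bash
python3 -m creep '[{"tx":0,"ty":0.003,"tz":-0.15,"wx":0,"wy":0,"wz":0,"jaw":1},{"tx":0,"ty":0.003,"tz":-0.27,"wx":0,"wy":0,"wz":0,"jaw":1},{"tx":0,"ty":0.003,"tz":-0.34,"wx":0,"wy":0,"wz":0,"jaw":1},{"tx":0,"ty":0.003,"tz":-0.36,"wx":0,"wy":0,"wz":0,"jaw":1},{"tx":0,"ty":0.003,"tz":-0.36,"wx":0,"wy":0,"wz":0,"jaw":1}]'
```

```text
t: 21.12
tcp_pos: [0.4368, 0.2262, 0.094]
orientation: [[0.94, 0.341, 0.0], [0.341, -0.94, 0.0], [0.0, -0.0, -1.0]]
wrist_force: [0.2, -0.0, -1.5]
gripper_width: 0.0212
grasp_force: 59.8
```

```bash
python3 -m creep '[{"tx":0,"ty":0,"tz":-0.03,"wx":0,"wy":0,"wz":0,"jaw":1},{"tx":0,"ty":0,"tz":-0.06,"wx":0,"wy":0,"wz":0,"jaw":1},{"tx":0,"ty":0,"tz":-0.09,"wx":0,"wy":0,"wz":0,"jaw":1},{"tx":0,"ty":0,"tz":-0.09,"wx":0,"wy":0,"wz":0,"jaw":1}]' ;python3 -m creep '[{"tx":0,"ty":0,"tz":-0.03,"wx":0,"wy":0,"wz":0,"jaw":1},{"tx":0,"ty":0,"tz":-0.06,"wx":0,"wy":0,"wz":0,"jaw":1},{"tx":0,"ty":0,"tz":-0.083,"wx":0,"wy":0,"wz":0,"jaw":1},{"tx":0,"ty":0,"tz":-0.083,"wx":0,"wy":0,"wz":0,"jaw":1}]'
```

```text
t: 21.62
tcp_pos: [0.4364, 0.2262, 0.0798]
orientation: [[0.94, 0.341, -0.001], [0.341, -0.94, -0.0], [-0.001, 0.0, -1.0]]
wrist_force: [-0.0, 0.0, -1.3]
gripper_width: 0.0212
grasp_force: 59.8
t: 22.12
tcp_pos: [0.4367, 0.2263, 0.0676]
orientation: [[0.94, 0.341, -0.0], [0.341, -0.94, 0.0], [-0.0, -0.0, -1.0]]
wrist_force: [0.8, -0.0, -1.2]
gripper_width: 0.0215
grasp_force: 59.7
```

```bash
python3 -m creep '[{"tx":0,"ty":0,"tz":-0.006,"wx":0,"wy":0,"wz":0,"jaw":1},{"tx":0,"ty":0,"tz":-0.008,"wx":0,"wy":0,"wz":0,"jaw":1},{"tx":0,"ty":0,"tz":-0.008,"wx":0,"wy":0,"wz":0,"jaw":1}]' ;python3 -m creep '[{"tx":0,"ty":0,"tz":0,"wx":0,"wy":0,"wz":0,"jaw":0.4},{"tx":0,"ty":0,"tz":0,"wx":0,"wy":0,"wz":0,"jaw":0},{"tx":0,"ty":0,"tz":0,"wx":0,"wy":0,"wz":0,"jaw":0},{"tx":0,"ty":0,"tz":0,"wx":0,"wy":0,"wz":0,"jaw":0}]'
```

```text
t: 22.5
tcp_pos: [0.4368, 0.2264, 0.0674]
orientation: [[0.94, 0.341, 0.0], [0.341, -0.94, 0.0], [0.0, -0.0, -1.0]]
wrist_force: [-4.3, -1.8, 10.5]
gripper_width: 0.0214
grasp_force: 61.3
t: 23.0
tcp_pos: [0.4366, 0.2263, 0.0665]
orientation: [[0.94, 0.341, -0.0], [0.341, -0.94, -0.0], [-0.0, 0.0, -1.0]]
wrist_force: [-0.3, 0.3, 0.4]
gripper_width: 0.0427
grasp_force: 0.0
```

```bash
python3 -m creep '[{"tx":0,"ty":0,"tz":0.2,"wx":0,"wy":0,"wz":0,"jaw":0},{"tx":0,"ty":0,"tz":0.54,"wx":0,"wy":0,"wz":0,"jaw":0},{"tx":0,"ty":0,"tz":0.6,"wx":0,"wy":0,"wz":0,"jaw":0},{"tx":0.1,"ty":-0.4,"tz":0.6,"wx":0,"wy":0,"wz":0,"jaw":-0.3},{"tx":0.149,"ty":-0.8,"tz":0.5,"wx":0,"wy":0,"wz":0,"jaw":-0.3}]';python3 -m creep '[{"tx":0,"ty":-0.3,"tz":-0.2,"wx":0,"wy":0,"wz":0,"jaw":-0.3},{"tx":0,"ty":-0.488,"tz":-0.2,"wx":0,"wy":0,"wz":0,"jaw":-0.3},{"tx":0,"ty":-0.488,"tz":-0.2,"wx":0,"wy":0,"wz":0,"jaw":-0.3},{"tx":0,"ty":-0.488,"tz":-0.2,"wx":0,"wy":0,"wz":0,"jaw":-0.3}]'; python3 - <<'E'
from h import *
s=sense();print(s['tcp_pos'],[proj('wrist',q,s).round(0) for q in[(.459,.033,.058),(.454,-.0417,.058)]])
im=get_image('wrist')[:,:,::-1];sc=get_image('scene')[:,:,::-1]
cv2.imwrite('pics/c7.png',np.hstack([im[100:400,120:520],cv2.resize(sc[230:350,260:380],(300,300),interpolation=2)]))
E
```

```text
t: 23.62
tcp_pos: [0.4594, 0.1054, 0.1418]
orientation: [[0.939, 0.343, 0.002], [0.343, -0.939, 0.0], [0.001, 0.0, -1.0]]
wrist_force: [0.7, -1.2, 0.6]
gripper_width: 0.0559
grasp_force: 0.0
t: 24.12
tcp_pos: [0.459, 0.0335, 0.1114]
orientation: [[0.94, 0.341, -0.0], [0.341, -0.94, 0.0], [-0.0, -0.0, -1.0]]
wrist_force: [0.2, 0.1, -0.2]
gripper_width: 0.0557
grasp_force: 0.0
[0.45895942 0.03346061 0.11135946] [array([322., 261.]), array([435., 308.])]
```

View pics/c7.png

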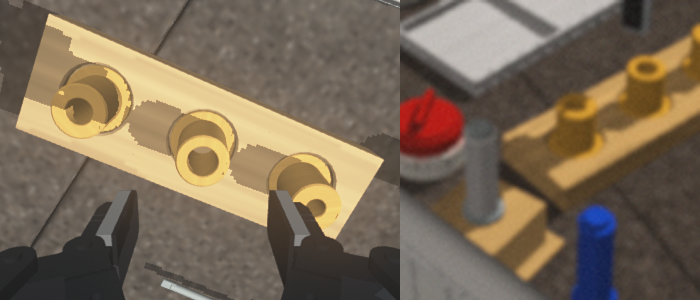

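The gauge is home, with its collar on the stand top. The middle bore at (323,261) is between the fingers. I go down and grip it.

```bash
python3 -m creep '[{"tx":0,"ty":-0.002,"tz":-0.2,"wx":0,"wy":0,"wz":0,"jaw":-0.3},{"tx":0,"ty":-0.002,"tz":-0.42,"wx":0,"wy":0,"wz":0,"jaw":-0.3},{"tx":0,"ty":-0.002,"tz":-0.53,"wx":0,"wy":0,"wz":0,"jaw":-0.3},{"tx":0,"ty":-0.002,"tz":-0.53,"wx":0,"wy":0,"wz":0,"jaw":-0.3}]'; python3 -m creep '[{"tx":0,"ty":0,"tz":0,"wx":0,"wy":0,"wz":0,"jaw":0.1},{"tx":0,"ty":0,"tz":0,"wx":0,"wy":0,"wz":0,"jaw":0.3},{"tx":0,"ty":0,"tz":0,"wx":0,"wy":0,"wz":0,"jaw":1},{"tx":0,"ty":0,"tz":0,"wx":0,"wy":0,"wz":0,"jaw":1},{"tx":0,"ty":0,"tz":0,"wx":0,"wy":0,"wz":0,"jaw":1}]'
```

```text
t: 24.72
tcp_pos: [0.4586, 0.0332, 0.0315]
orientation: [[0.94, 0.342, -0.002], [0.342, -0.94, 0.0], [-0.002, -0.001, -1.0]]
wrist_force: [0.2, -0.4, 1.1]
gripper_width: 0.0557
grasp_force: 0.0
t: 25.35
tcp_pos: [0.4596, 0.0335, 0.0337]
orientation: [[0.94, 0.341, 0.002], [0.341, -0.94, 0.002], [0.002, -0.001, -1.0]]
wrist_force: [-4.8, 6.2, 7.3]
gripper_width: 0.031
grasp_force: 58.7
```

```bash
python3 -m creep '[{"tx":0,"ty":0,"tz":0.2,"wx":0,"wy":0,"wz":0,"jaw":1},{"tx":0,"ty":0,"tz":0.4,"wx":0,"wy":0,"wz":0,"jaw":1},{"tx":0.3,"ty":-0.2,"tz":0.4,"wx":0,"wy":0,"wz":0,"jaw":1},{"tx":0.65,"ty":-0.4,"tz":0.4,"wx":0,"wy":0,"wz":0,"jaw":1},{"tx":0.9,"ty":-0.555,"tz":0.4,"wx":0,"wy":0,"wz":0,"jaw":1}]'; python3 -m creep '[{"tx":0.2,"ty":0,"tz":0,"wx":0,"wy":0,"wz":0,"jaw":1},{"tx":0.307,"ty":0,"tz":0,"wx":0,"wy":0,"wz":0,"jaw":1},{"tx":0.307,"ty":0,"tz":-0.2,"wx":0,"wy":0,"wz":0,"jaw":1},{"tx":0.307,"ty":0,"tz":-0.35,"wx":0,"wy":0,"wz":0,"jaw":1},{"tx":0.307,"ty":0,"tz":-0.35,"wx":0,"wy":0,"wz":0,"jaw":1}]'; python3 - <<'E'
from h import *
s=sense();print(s['tcp_pos'],proj('top',(.640,-.0497,.004)))
im=get_image('top')[:,:,::-1];w=get_image('wrist')[:,:,::-1]
cv2.imwrite('pics/c8.png',np.hstack([cv2.resize(w,(480,360)),cv2.resize(im[140:290,260:410],(300,360),interpolation=2)]))
E
```

```text
t: 25.98
tcp_pos: [0.5961, -0.0518, 0.0931]
orientation: [[0.94, 0.34, 0.002], [0.34, -0.94, -0.0], [0.001, 0.001, -1.0]]
wrist_force: [0.5, 0.8, -0.2]
gripper_width: 0.0309
grasp_force: 60.5
t: 26.6
tcp_pos: [0.6388, -0.0501, 0.0379]
orientation: [[0.94, 0.341, -0.003], [0.341, -0.94, 0.0], [-0.003, -0.001, -1.0]]
wrist_force: [0.3, 0.0, -0.9]
gripper_width: 0.0307
grasp_force: 60.5
[ 0.63878165 -0.05010929  0.03790437] [362.84815305 185.06049347]
```

View pics/c8.png

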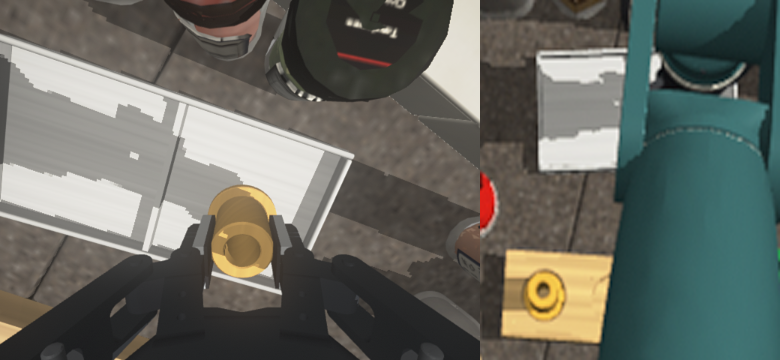

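The bush is over the right compartment, upright and clear of the walls. I set it down.

```bash
python3 -m creep '[{"tx":0,"ty":0,"tz":-0.05,"wx":0,"wy":0,"wz":0,"jaw":1},{"tx":0,"ty":0,"tz":-0.095,"wx":0,"wy":0,"wz":0,"jaw":1},{"tx":0,"ty":0,"tz":-0.105,"wx":0,"wy":0,"wz":0,"jaw":1},{"tx":0,"ty":0,"tz":-0.105,"wx":0,"wy":0,"wz":0,"jaw":1}]'
```

```text
t: 27.2
tcp_pos: [0.64, -0.0504, 0.0238]
orientation: [[0.94, 0.341, -0.0], [0.341, -0.94, 0.0], [-0.0, -0.0, -1.0]]
wrist_force: [-0.7, -0.4, -1.0]
gripper_width: 0.0306
grasp_force: 60.5
```

```bash
python3 -m creep '[{"tx":0,"ty":0,"tz":-0.006,"wx":0,"wy":0,"wz":0,"jaw":1},{"tx":0,"ty":0,"tz":-0.012,"wx":0,"wy":0,"wz":0,"jaw":1},{"tx":0,"ty":0,"tz":-0.016,"wx":0,"wy":0,"wz":0,"jaw":1},{"tx":0,"ty":0,"tz":-0.016,"wx":0,"wy":0,"wz":0,"jaw":1}]'
```

```text
t: 27.7
tcp_pos: [0.6401, -0.0504, 0.0218]
orientation: [[0.94, 0.341, 0.0], [0.341, -0.94, 0.0], [0.0, 0.0, -1.0]]
wrist_force: [-2.3, 0.4, 3.6]
gripper_width: 0.0307
grasp_force: 61.0
```

```bash
python3 -m creep '[{"tx":0,"ty":0,"tz":0,"wx":0,"wy":0,"wz":0,"jaw":0.1},{"tx":0,"ty":0,"tz":0,"wx":0,"wy":0,"wz":0,"jaw":-0.3},{"tx":0,"ty":0,"tz":0,"wx":0,"wy":0,"wz":0,"jaw":-0.3},{"tx":0,"ty":0,"tz":0.2,"wx":0,"wy":0,"wz":0,"jaw":-0.3},{"tx":0,"ty":0,"tz":0.5,"wx":0,"wy":0,"wz":0,"jaw":-0.3}]' ; python3 -m creep '[{"tx":0,"ty":0,"tz":0.1,"wx":0,"wy":0,"wz":0,"jaw":-0.3},{"tx":-0.4,"ty":0.02,"tz":0.1,"wx":0,"wy":0,"wz":0,"jaw":-0.3},{"tx":-0.8,"ty":0.05,"tz":0.1,"wx":0,"wy":0,"wz":0,"jaw":-0.3},{"tx":-1,"ty":0.058,"tz":0.1,"wx":0,"wy":0,"wz":0,"jaw":-0.3}]'; python3 -m creep '[{"tx":-0.237,"ty":0,"tz":0,"wx":0,"wy":0,"wz":0,"jaw":-0.3},{"tx":-0.237,"ty":0,"tz":0,"wx":0,"wy":0,"wz":0,"jaw":-0.3},{"tx":-0.237,"ty":0,"tz":-0.2,"wx":0,"wy":0,"wz":0,"jaw":-0.3},{"tx":-0.237,"ty":0,"tz":-0.2,"wx":0,"wy":0,"wz":0,"jaw":-0.3}]'
```

```text
t: 28.32
tcp_pos: [0.6393, -0.0504, 0.0959]
orientation: [[0.94, 0.341, -0.003], [0.341, -0.94, 0.0], [-0.002, -0.001, -1.0]]
wrist_force: [0.3, 0.3, 0.1]
gripper_width: 0.0555
grasp_force: 0.0
t: 28.82
tcp_pos: [0.4876, -0.0415, 0.1106]
orientation: [[0.94, 0.341, -0.001], [0.341, -0.94, 0.0], [-0.001, -0.0, -1.0]]
wrist_force: [0.2, -0.3, 0.9]
gripper_width: 0.0556
grasp_force: 0.0
t: 29.32
tcp_pos: [0.4537, -0.0416, 0.0795]
orientation: [[0.94, 0.341, -0.004], [0.341, -0.94, 0.001], [-0.003, -0.002, -1.0]]
wrist_force: [0.3, 0.1, 0.5]
gripper_width: 0.0556
grasp_force: 0.0
```

```bash
python3 -m creep '[{"tx":0.003,"ty":0,"tz":-0.16,"wx":0,"wy":0,"wz":0,"jaw":-0.3},{"tx":0.003,"ty":0,"tz":-0.31,"wx":0,"wy":0,"wz":0,"jaw":-0.3},{"tx":0.003,"ty":0,"tz":-0.31,"wx":0,"wy":0,"wz":0,"jaw":-0.3}]'; python3 -m creep '[{"tx":0,"ty":0,"tz":0,"wx":0,"wy":0,"wz":0,"jaw":0.1},{"tx":0,"ty":0,"tz":0,"wx":0,"wy":0,"wz":0,"jaw":0.3},{"tx":0,"ty":0,"tz":0,"wx":0,"wy":0,"wz":0,"jaw":1},{"tx":0,"ty":0,"tz":0,"wx":0,"wy":0,"wz":0,"jaw":1},{"tx":0,"ty":0,"tz":0,"wx":0,"wy":0,"wz":0,"jaw":1}]'
```

```text
t: 29.7
tcp_pos: [0.4546, -0.0416, 0.0343]
orientation: [[0.94, 0.341, -0.002], [0.341, -0.94, 0.0], [-0.002, -0.001, -1.0]]
wrist_force: [-0.2, 0.8, 0.1]
gripper_width: 0.0555
grasp_force: 0.0
t: 30.32
tcp_pos: [0.4557, -0.0416, 0.0366]
orientation: [[0.94, 0.341, 0.002], [0.341, -0.94, 0.0], [0.002, 0.0, -1.0]]
wrist_force: [-1.0, 3.7, 5.1]
gripper_width: 0.0303
grasp_force: 58.8
```

```bash
python3 -m creep '[{"tx":0,"ty":0,"tz":0.2,"wx":0,"wy":0,"wz":0,"jaw":1},{"tx":0,"ty":0,"tz":0.4,"wx":0,"wy":0,"wz":0,"jaw":1},{"tx":0.3,"ty":0.2,"tz":0.4,"wx":0,"wy":0,"wz":0,"jaw":1},{"tx":0.6,"ty":0.4,"tz":0.4,"wx":0,"wy":0,"wz":0,"jaw":1},{"tx":0.9,"ty":0.6,"tz":0.4,"wx":0,"wy":0,"wz":0,"jaw":1}]'; python3 -m creep '[{"tx":0.2,"ty":0.073,"tz":0,"wx":0,"wy":0,"wz":0,"jaw":1},{"tx":0.315,"ty":0.073,"tz":0,"wx":0,"wy":0,"wz":0,"jaw":1},{"tx":0.315,"ty":0.073,"tz":-0.2,"wx":0,"wy":0,"wz":0,"jaw":1},{"tx":0.315,"ty":0.073,"tz":-0.35,"wx":0,"wy":0,"wz":0,"jaw":1},{"tx":0.315,"ty":0.073,"tz":-0.35,"wx":0,"wy":0,"wz":0,"jaw":1}]'
```

```text
t: 30.95
tcp_pos: [0.5917, 0.0494, 0.0961]
orientation: [[0.94, 0.341, 0.002], [0.341, -0.94, 0.0], [0.002, 0.001, -1.0]]
wrist_force: [0.6, 0.5, -0.5]
gripper_width: 0.0306
grasp_force: 60.0
t: 31.58
tcp_pos: [0.6362, 0.0591, 0.0408]
orientation: [[0.94, 0.341, -0.003], [0.341, -0.94, -0.0], [-0.003, -0.001, -1.0]]
wrist_force: [-0.4, 1.0, -1.9]
gripper_width: 0.0308
grasp_force: 59.9
```

```bash
python3 -m creep '[{"tx":0,"ty":0,"tz":-0.04,"wx":0,"wy":0,"wz":0,"jaw":1},{"tx":0,"ty":0,"tz":-0.08,"wx":0,"wy":0,"wz":0,"jaw":1},{"tx":0,"ty":0,"tz":-0.1,"wx":0,"wy":0,"wz":0,"jaw":1},{"tx":0,"ty":0,"tz":-0.1,"wx":0,"wy":0,"wz":0,"jaw":1}]'; python3 -m creep '[{"tx":0,"ty":0,"tz":-0.006,"wx":0,"wy":0,"wz":0,"jaw":1},{"tx":0,"ty":0,"tz":-0.012,"wx":0,"wy":0,"wz":0,"jaw":1},{"tx":0,"ty":0,"tz":-0.014,"wx":0,"wy":0,"wz":0,"jaw":1},{"tx":0,"ty":0,"tz":-0.014,"wx":0,"wy":0,"wz":0,"jaw":1}]'
```

```text
t: 32.08
tcp_pos: [0.6371, 0.0592, 0.0274]
orientation: [[0.94, 0.341, -0.0], [0.341, -0.94, -0.0], [-0.0, -0.0, -1.0]]
wrist_force: [-0.0, -0.6, -0.6]
gripper_width: 0.0306
grasp_force: 59.9
t: 32.58
tcp_pos: [0.6372, 0.0592, 0.0253]
orientation: [[0.94, 0.341, -0.0], [0.341, -0.94, 0.0], [-0.0, -0.0, -1.0]]
wrist_force: [-0.1, 0.1, -1.2]
gripper_width: 0.0303
grasp_force: 59.9
```

```bash
python3 -m creep '[{"tx":0,"ty":0,"tz":-0.006,"wx":0,"wy":0,"wz":0,"jaw":1},{"tx":0,"ty":0,"tz":-0.01,"wx":0,"wy":0,"wz":0,"jaw":1},{"tx":0,"ty":0,"tz":-0.01,"wx":0,"wy":0,"wz":0,"jaw":1}]'
```

```text
t: 32.95
tcp_pos: [0.6373, 0.0593, 0.0246]
orientation: [[0.94, 0.341, 0.0], [0.341, -0.94, 0.0], [0.0, 0.0, -1.0]]
wrist_force: [-4.1, 0.6, 6.4]
gripper_width: 0.0304
grasp_force: 60.8
```

Touchdown. I release, rise, back away and check.

```bash
python3 -m creep '[{"tx":0,"ty":0,"tz":0,"wx":0,"wy":0,"wz":0,"jaw":0.1},{"tx":0,"ty":0,"tz":0,"wx":0,"wy":0,"wz":0,"jaw":-0.3},{"tx":0,"ty":0,"tz":0,"wx":0,"wy":0,"wz":0,"jaw":-0.3},{"tx":0,"ty":0,"tz":0.2,"wx":0,"wy":0,"wz":0,"jaw":-0.3},{"tx":0,"ty":0,"tz":0.6,"wx":0,"wy":0,"wz":0,"jaw":-0.3}]'; python3 -m creep '[{"tx":0,"ty":0,"tz":0.4,"wx":0,"wy":0,"wz":0,"jaw":-0.3},{"tx":-0.3,"ty":0,"tz":0.8,"wx":0,"wy":0,"wz":0,"jaw":-0.3},{"tx":-0.6,"ty":0,"tz":1,"wx":0,"wy":0,"wz":0,"jaw":-0.3},{"tx":-1,"ty":0,"tz":1,"wx":0,"wy":0,"wz":0,"jaw":-0.3}]'; python3 -m creep '[{"tx":-0.3,"ty":0,"tz":0.4,"wx":0,"wy":0,"wz":0,"jaw":-0.3},{"tx":-0.4,"ty":0,"tz":0.4,"wx":0,"wy":0,"wz":0,"jaw":-0.3},{"tx":-0.4,"ty":0,"tz":0.4,"wx":0,"wy":0,"wz":0,"jaw":-0.3}]'; python3 - <<'E'
from h import *
w=get_image('wrist')[:,:,::-1];sc=get_image('scene')[:,:,::-1]
cv2.imwrite('pics/c9.png',np.vstack([cv2.resize(w,(400,300)),cv2.resize(sc[180:360,210:450],(400,300),interpolation=2)]))
E
```

```text
t: 33.58
tcp_pos: [0.6359, 0.0591, 0.1122]
orientation: [[0.94, 0.341, -0.005], [0.341, -0.94, -0.0], [-0.005, -0.001, -1.0]]
wrist_force: [0.8, 0.0, 0.0]
gripper_width: 0.0556
grasp_force: 0.0
t: 34.08
tcp_pos: [0.4869, 0.0592, 0.2667]
orientation: [[0.94, 0.341, 0.004], [0.341, -0.94, 0.0], [0.004, 0.001, -1.0]]
wrist_force: [-0.5, -0.1, 0.3]
gripper_width: 0.0557
grasp_force: 0.0
t: 34.45
tcp_pos: [0.4269, 0.0593, 0.3254]
orientation: [[0.94, 0.341, 0.003], [0.341, -0.94, 0.0], [0.003, 0.001, -1.0]]
wrist_force: [-0.3, -0.7, 0.3]
gripper_width: 0.0554
grasp_force: 0.0
```

View pics/c9.png

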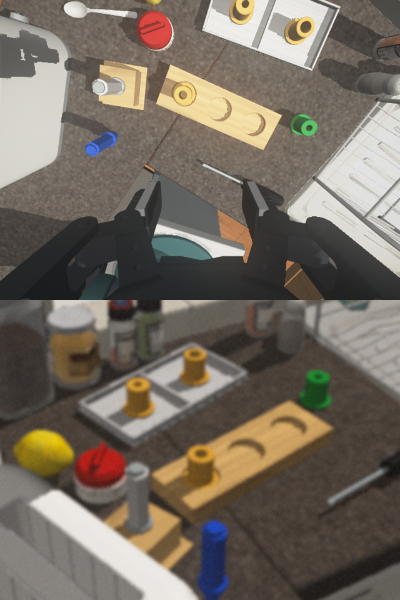

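Both bushes stand upright in their compartments, at scene crop (139,397) on the left and (194,366) on the right. The left bush is seated, the gauge is home in the stand, and nothing else has moved.

```bash
python3 -c "
from station import *;print(sign_off())"
```

```text
the job is handed in; nothing more can be done
None
```

The job is handed in at 34.5 s: left bush right-sized and left in its recess, middle bush worn and in the right compartment, right bush tight and in the left compartment, and the gauge is back in its stand.

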